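# Close a measuring bench to its stop, back off two turns and hold

### The arm

A 6-joint arm with a two-finger parallel gripper is mounted at the origin on the work surface. World frame = base frame: x ahead of the robot, y to its left, z up, the work surface at z = 0. Lengths are in m, angles in degrees, forces in N, time in s.
With the tool pointing down it reaches from about 0.4 to 0.825 m from the base axis. Payload 7 kg.
Tool frame: the origin (TCP) lies between the finger pads, 19 mm behind the fingertips; this is the grasp point; z points along the fingers, y is the line along which they close (so a half turn about z gives the same grasp; the last joint's range is limited). The gripper opens to 88 mm and grips with 3 to 60 N. Pads are 19 mm wide; open, the fingers measure 130 mm over their backs; the gripper's body (78 mm by 193 mm) begins 47 mm behind the grasp point.
Start: joints at [90.934, 20.546, 0.682, 0, -70.136, -16.507], TCP at [0.181, 0.65, 0.245] pointing down, gripper open.
Joint ranges: [-176.03, 176.03], [-82.01, 121.73], [-58.28, 71.71], [-173.87, 95.51], [-174.79, -0.11], [-173.66, 173.66]. Speed limits (degrees/s): [136.94, 136.94, 172.46, 180, 180, 180].

### API

Orientations are given as [roll, pitch, yaw] about the fixed x, y, z axes, in that order (R = Rz(yaw) Ry(pitch) Rx(roll)).
In Python, from plant import ctrl, viewer, order, get_obs gives the robot as it stands (ctrl), with the cameras (viewer), the job (order) and the readings as plain functions.
- The arm moves only by the tool drive_effector, called after ">>>" as a command line: name --argument value ..., lists and objects as JSON in quotes. Schema: {"type":"object","properties":{"ticks":{"type":"object","properties":{"x":{"type":"array","items":{"type":"number"},"minItems":1,"maxItems":8},"y":{"type":"array","items":{"type":"number"},"minItems":1,"maxItems":8},"z":{"type":"array","items":{"type":"number"},"minItems":1,"maxItems":8},"yaw":{"type":"array","items":{"type":"number"},"minItems":1,"maxItems":8},"aperture":{"type":"array","items":{"type":"number"},"minItems":1,"maxItems":8}},"additionalProperties":false,"required":["x","y","z","yaw","aperture"]},"only":{"type":"string"},"quiet":{"type":"boolean"},"lines":{"type":"string"}},"required":["ticks"],"additionalProperties":false}. ticks is an object with one list for each field, all of the same length, 1 to 8, a row being the entries at one place: x, y, z (the shift in normalised numbers (1 is 0.6 m)), yaw (a turn about the tool's z in normalised numbers (1 is 90 degrees)), aperture (the finger opening in m); each row is the pose to reach, as a shift and turn from the pose commanded when the call began, along the tool's axes at that moment; what a row does not reach only later rows make up. A row lasts 1/8 s, in which the tool goes at most 0.0625 m and 10.7 degrees, less where a joint would pass 70% of its speed; a pose out of reach is approached as far as the arm can. The fingers move at their own pace and stop on an object; the grip force is fixed at half the most. Time passes only in rows, so rows that do not move let the fingers close. The tool returns the time, the measured TCP pose, the force, the opening and the grip force at its end. only (a regular expression) keeps the lines of the reply that match it, lines (a string "A,B") keeps lines A to B, and quiet returns only ok. Input that does not fit is refused with a message, and nothing moves.
- get_obs(): the state, without advancing time (a new reading comes with each control period).
- viewer.snapshot(name): name is "side" or "top" or "wrist"; returns a dict with "frame" (480x640x3 uint8, red, green, blue), "z_map" (480x640 float32, m along the optical axis (not along the pixel's ray), 0 where there is no reading), "fovy" (degrees; the focal length in pixels is half the picture's height over the tangent of half this angle, whatever the lens; pixels are square), "cx", "cy" (the principal point, pixels), "R" (3x3) and "t" (3): a world point X has camera coordinates R X + t; the wrist camera has in their place "T_tool_cam" (4x4, takes a point from camera to tool coordinates, whose origin is the TCP and whose axes are the flange's). Camera axes: x right, y down, z forward; pixel columns grow to the right and rows downward; lengths in m; the calibration is good to about 2 mm. A picture is of the moment at which its call begins: read the wrist's pose just before it.
- order.close_job(): hands the job in; it is judged then, once.
The state is a dict: "clock": time; "joint_pos": joint angles; "qvel": joint speeds; "tau": joint torques, N m; "tool_pos": TCP position; "orientation": TCP orientation; "force": force on the tool from outside, world axes, zero at the start; "moment": the same for the moment, N m; "opening": finger opening in m; "gripper_force": force on a finger pad.
Only numpy, scipy, OpenCV 4.12 (cv2) and the standard library are available. Lean on these libraries where they do the work, as an engineer would, in place of code of your own. Each camera call takes 0.05 s, during which the arm holds its last target. There are 200 camera calls.

### The job

On the small length-measuring bench, take hold of the upright crank handle of the handwheel and wind it clockwise (seen from above) until the carriage's anvil comes up against the fixed anvil and the wheel stops. Then back the wheel off exactly two full turns to open the loading gap, and finish while still gripping the crank handle and holding the wheel still there: do not let go at the end. Leave the gauges and other things lying around the bench where they are.

Things in the scene. Friction and masses are not known exactly. Their poses are not given: they have to be found in the camera images.
- bench: fixed length-measuring bench: aluminium bed 150 mm wide (x), 475 mm long (y from -75 to +400 mm), its top 50 mm above the table; handwheel at one end, then the sliding carriage, then the fixed anvil. Origin on the table under the handwheel's upright axis, z up, y from handwheel to fixed anvil. Yaw up to 0.3 rad either way. Only the crank handle stands higher than 114 mm
- wheel_axis (a point): point on the handwheel's upright axis, 142 mm above the table, level with the middle of the crank handle; fixed in the bench
- handwheel (a joint): angle of the level three-spoke aluminium handwheel (126 mm across, rim top 114 mm above the table), rad. 0 = hard stop, anvils touching; grows turning anticlockwise seen from above (opening), 6.283 a turn, limit 18.85. Starts at 3.5 to 11.5. Friction holds it where it is left: about 0.08 N m, 2 to 3 N at the crank handle
- crank: upright crank handle on the handwheel: black round grip, diameter 25 mm, 52 mm tall, spinning freely on a pin 52 mm from the wheel axis. Origin at the centre of its underside, 116 mm above the table; z up. Gripped from above, it can be carried round a 52 mm circle about the wheel axis without turning the gripper
- crank_mid (a point): middle of the crank handle, on its own axis, 26 mm above its underside and 142 mm above the table: the point to grip. Seen from above, it goes round the wheel axis exactly with the wheel. At handwheel angle 0 (and at every whole turn) it lies on the bench's +x side of the wheel axis
- carriage (a joint): opening of the carriage in m = gap between its anvil and the fixed anvil: 0 touching, growing as the carriage moves toward the handwheel. Geared to the handwheel: 10 mm per turn, so two turns = 0.020
- carriage_face (a point): centre of the carriage anvil's end face (steel rod 20 mm in diameter along the bed), 98 mm above the table
- fixed_face (a point): centre of the fixed anvil's end face (steel rod 20 mm in diameter, facing the carriage), 98 mm above the table, 265 mm along the bed from the wheel axis
- ring_gauge: loose bystander: steel ring 70 mm across, 22 mm high, lying flat on the table; origin under its centre
- gauge_block: loose bystander: steel block 35 x 60 x 12 mm lying on the table; origin under its centre
- plug_gauge: loose bystander: steel plug gauge 116 mm long, 24 mm thick, lying on the table; origin under the middle of its handle
- caliper: loose bystander: steel slide caliper 210 mm long, 12 mm high, lying on the table; origin under the middle of its beam
- cleaner: loose bystander: clear bottle 56 mm across, 120 mm tall, standing on the table about 200 mm from the wheel axis; origin under its centre
- indicator: loose bystander: dial indicator lying on its back, 56 mm across, 24 mm high, stem 50 mm long; origin under its centre
- block_tray: loose bystander: small wooden tray 90 x 130 x 30 mm; origin under its centre

How it is judged (in metres and radians):
On the way, in this order (a step that is already met when the one before it is completed fails the run):
1. the handwheel is wound clockwise to its stop: the carriage's anvil rests against the fixed anvil (value of joint handwheel below 0.07 rad and value of joint carriage below 0.0006 m), for 0.2 s.
2. the handwheel is backed off two full turns by its crank handle (value of joint handwheel between 12.4164 and 12.7164 rad and contact force between the fingers and crank above 6 N and distance between the grasp point and crank_mid below 0.045 m), for 0.2 s.
At the end, for the whole second after the job is handed in: the handwheel stands still (under 0.05 rad/s) two turns (12.57 rad, within 0.15 rad) open from its stop, the carriage gap is 20 mm (within 0.8 mm), and the fingers still grip the crank handle (over 6 N of contact force, TCP within 45 mm of the handle's middle) (all of step 2 and value of joint carriage between 0.0192 and 0.0208 m and velocity of joint handwheel between -0.05 and 0.05 rad/s); the arm keeps its last pose, push and grip.
It fails at once if a bystander is pushed or lifted more than 20 mm from where it lay (distance of any of ring_gauge, gauge_block, plug_gauge, caliper, cleaner, indicator, block_tray from where it was at the start of the episode above 0.02 m).
It also fails if it takes over 72 s, if anything falls off the work surface, if the arm or the gripper's body presses on something with over 40 N, if the wrist force passes 120 N, or if a joint passes its speed limit or range.

## Working session

There is one attempt and no reset: what is moved stays moved. The work goes in short steps, Python scripts to look and compute and a tool call to move; the robot and the scene stay as the last step left them, time stands still between calls to the robot, and variables do not carry over. Pictures are saved under pics/ and viewed, at most 10 in all, crops included, and the job is handed in when it is done.

```bash
ls; mkdir -p pics
```

Create h.py:
```python
import numpy as np, cv2
from plant import ctrl, viewer, order, get_obs
def K(s):
    f=240/np.tan(np.radians(s["fovy"])/2); return f,s["cx"],s["cy"]
def world(s):
    f,cx,cy=K(s); v,u=np.mgrid[:480,:640]; z=s["z_map"]
    P=np.stack([(u-cx)*z/f,(v-cy)*z/f,z],-1)
    return (P-s["t"])@np.array(s["R"])
def ray(s,u,v,h):
    f,cx,cy=K(s); R=np.array(s["R"]); c=-R.T@s["t"]; d=R.T@np.array([(u-cx)/f,(v-cy)/f,1]); return c+d*(h-c[2])/d[2]
```

Run:
```python
from h import *
print(get_obs())
s=viewer.snapshot("top"); a=viewer.snapshot("side")
for n,q in(("top",s),("side",a)):
    cv2.imwrite(f"pics/{n}.png",q["frame"][:,:,::-1]); print(n,q["fovy"],q["cx"],q["cy"],q["R"],q["t"])
np.save("top.npy",s,allow_pickle=True);np.save("side.npy",a,allow_pickle=True)
W=world(s); m=(s["z_map"]>0)&(W[...,2]>0.125)&(W[...,2]<.19)
n,l,st,c=cv2.connectedComponentsWithStats(m.astype(np.uint8))
for i in range(1,n):
    if st[i,4]>30: print(st[i],c[i],W[l==i].mean(0),np.percentile(W[l==i][:,2],[5,95]))
```

```text
pics
plant.py
{'clock': 0.0, 'joint_pos': array([ 9.09343687e+01,  2.05893884e+01,  6.34364714e-01, -2.05588501e-02,
       -7.01349925e+01, -1.65067299e+01]), 'qvel': array([ 0.00013916, -0.08290189,  0.05473749,  0.02864976, -0.02088592,
        0.05555689]), 'tau': array([-1.53086468e-03, -5.82713270e+01,  2.93062896e+01,  6.99726686e+00,
        6.84000668e-03, -1.57679519e-04]), 'tool_pos': array([0.1811068 , 0.64978132, 0.24444887]), 'orientation': array([ 1.79908202e+02, -7.04835593e-03, -1.55793568e+01]), 'force': array([-0.19426116,  0.24910148, -0.97687212]), 'moment': array([0.03418721, 0.02716481, 0.00361432]), 'gripper_force': 0.0, 'opening': 0.08758715119193108}
top 47.70979135399981 323.93140952257096 239.43305455286213 [[-0.02027471 -0.99968112  0.01505284]
 [-0.99256112  0.01831794 -0.12036148]
 [ 0.12004736 -0.01738115 -0.992616  ]] [0.01170214 0.60024052 1.19283411]
side 53.72426507465436 311.63401980111513 234.35046302384055 [[ 0.94999048 -0.31171411  0.01877216]
 [-0.2333978  -0.74867835 -0.62048867]
 [ 0.20746939  0.58507695 -0.7839907 ]] [-0.58286197  0.21163939  0.90671614]
[ 318   18  117   65 5653] [375.84556872  50.18096586] [ 0.99000078 -0.11683647  0.15768082] [0.13835588 0.16380098]
[325 249  13  14 138] [330.99275362 255.49275362] [ 0.55190186 -0.01126242  0.16431653] [0.13575159 0.17194078]
```

View pics/top.png

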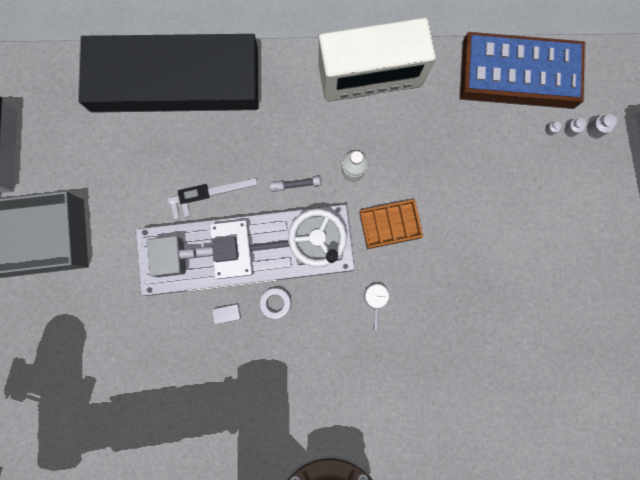

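View pics/side.png

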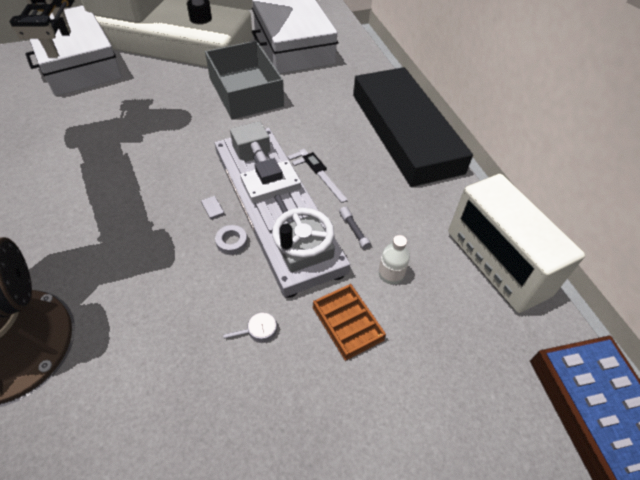

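The top view shows the wheel hub at about (317,238) and the crank at (332,256). The carriage is near (225,248) and the fixed anvil near (165,256). The side view shows the crank at (286,237) and the wheel at (304,233). Next I'll measure the axis, crank and bench yaw.

Create m.py:
```python
from h import *
from scipy.optimize import least_squares
def circ(p):
    return least_squares(lambda q:np.hypot(p[:,0]-q[0],p[:,1]-q[1])-q[2],[*p.mean(0)[:2],.06],loss="soft_l1",f_scale=.003).x
def crank(s,box):
    g=s["frame"].max(2); m=np.zeros((480,640),np.uint8); x0,y0,x1,y1=box; m[y0:y1,x0:x1]=g[y0:y1,x0:x1]<60
    n,l,st,c=cv2.connectedComponentsWithStats(m); i=1+st[1:,4].argmax(); return st[i],c[i],l==i
if __name__=="__main__":
    S={n:np.load(n+".npy",allow_pickle=True).item() for n in("top","side")}
    for n,b,r in(("top",(310,235,355,275),(285,205,350,270)),("side",(270,205,310,260),(268,200,338,262))):
        s=S[n];W=world(s);st,c,m=crank(s,b);print(n,st,c,"crank z",np.percentile(W[m][:,2],[5,50,95]),W[m&(W[...,2]>.16)].mean(0))
        k=np.zeros((480,640),bool);k[r[1]:r[3],r[0]:r[2]]=1
        k&=(W[...,2]>.104)&(W[...,2]<.122); k&=s["frame"].min(2)>130
        p=W[k]; o=circ(p); 
        d=np.hypot(p[:,0]-o[0],p[:,1]-o[1]); p2=p[d>.045]; print("rim",len(p2),circ(p2),np.median(p2[:,2]))
        # outer rim contour
        cs,_=cv2.findContours(k.astype(np.uint8),0,1); q=max(cs,key=len)[:,0]
        print("outer",circ(np.array([ray(s,*uv,.112) for uv in q])))
        # bed top
        b=(W[...,2]>.040)&(W[...,2]<.058)&(W[...,0]>.4)&(W[...,0]<.75)&(W[...,1]>-.15)&(W[...,1]<.5)
        nn,l,stt,_=cv2.connectedComponentsWithStats(cv2.morphologyEx(b.astype(np.uint8),cv2.MORPH_CLOSE,np.ones((9,9))))
        j=1+stt[1:,4].argmax(); R=cv2.minAreaRect(W[(l==j)&b][:,:2].astype(np.float32)); print("bed",R,np.median(W[(l==j)&b][:,2]))
    for n,b in(("top",(130,190,360,300)),("side",(210,120,360,300))):
        x=S[n]["frame"][b[1]:b[3],b[0]:b[2],::-1]; cv2.imwrite(f"pics/z{n}.png",cv2.resize(x,None,fx=3.2,fy=3.2,interpolation=cv2.INTER_CUBIC))
```

```bash
python3 m.py
```

```text
top [326 249  11  13 102] [331.57843137 255.45098039] crank z [0.16224638 0.16800799 0.1719617 ] [ 0.5521568  -0.01232811  0.16839871]
rim 1087 [0.59540006 0.01637178 0.05479387] 0.11315719112785134
outer [0.60163019 0.02003469 0.05519475]
bed ((0.5793788433074951, 0.17824286222457886), (0.1531454473733902, 0.475193589925766), 5.761007308959961) 0.05062185554550948
side [280 224  13  26 265] [285.82264151 236.15849057] crank z [0.12388401 0.15802958 0.17022427] [ 0.55343123 -0.01748256  0.16736792]
rim 990 [0.5954553  0.01162136 0.05479999] 0.11323086163907745
outer [0.60074591 0.0167453  0.05614774]
bed ((0.5805484652519226, 0.17591726779937744), (0.15340250730514526, 0.4781097173690796), 5.609499454498291) 0.05058046659736174
```

View pics/ztop.png

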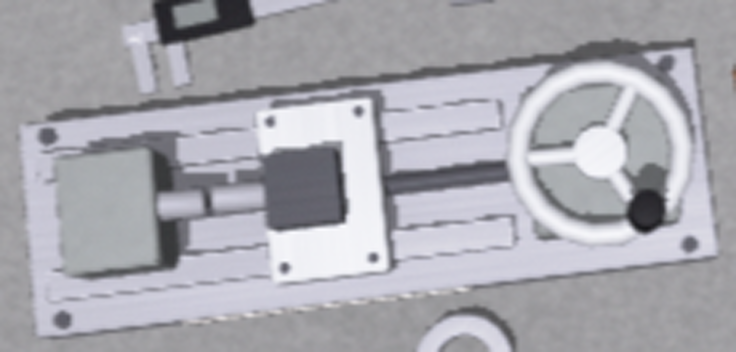

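The bed yaw is +5.7° and the wheel axis is about (0.5955, 0.014). The crank is about (0.553, -0.015), at a bench angle of about 209°. The zoom shows a 4–6 mm anvil gap at about (208,202), so the wheel is probably at 3.64 rad.

Units first: shifts go in shares of 0.6 m and turns go in shares of 90 degrees. So 0.36 m / 0.6 = 0.6, 0.32 m / 0.6 = 0.5333, -20 degrees / 90 = -0.2222.

>>> drive_effector --ticks '{"x": [0.1,0.1667,0.25,0.3333,0.4,0.4667,0.5333,0.6],"y": [0.1,0.1667,0.25,0.3333,0.4,0.4667,0.5333,0.6],"z": [0,0,0,0,0,0,0,0],"yaw": [0,0,0,0,0,0,-0.1111,-0.2222],"aperture": [0.088,0.088,0.088,0.088,0.088,0.088,0.088,0.088]}'

```text
clock: 1.1
tool_pos: [0.4219, 0.2235, 0.2454]
orientation: [-180.0, -0.0, 3.4]
force: [1.6, 0.9, 0.4]
opening: 0.0875
gripper_force: 0.0
```

Converted, 0.23 m / 0.6 = 0.3833, 0.1045 m / 0.6 = 0.1742, -1.3 degrees / 90 = -0.0144.

>>> drive_effector --ticks '{"x": [0.0417,0.0833,0.125,0.1742,0.1742,0.1742],"y": [0.0917,0.1833,0.275,0.3833,0.3833,0.3833],"z": [0,0,0,0,0,0],"yaw": [0,-0.0144,-0.0144,-0.0144,-0.0144,-0.0144],"aperture": [0.088,0.088,0.088,0.088,0.088,0.088]}'

```text
clock: 1.85
tool_pos: [0.5379, 0.0007, 0.2448]
orientation: [180.0, 0.1, 4.3]
force: [-0.1, -0.5, -0.3]
opening: 0.0875
gripper_force: 0.0
```

Run:
```python
from h import *
from scipy.spatial.transform import Rotation as Ro
o=get_obs(); s=viewer.snapshot("wrist"); print(o["tool_pos"],o["orientation"])
T=np.eye(4);T[:3,:3]=Ro.from_euler("xyz",o["orientation"],degrees=True).as_matrix();T[:3,3]=o["tool_pos"]
C=T@s["T_tool_cam"]; s["R"]=C[:3,:3].T; s["t"]=-s["R"]@C[:3,3]
cv2.imwrite("pics/w1.png",s["frame"][:,:,::-1]); np.save("w1.npy",s,allow_pickle=True)
print(C[:3,3])
W=world(s); m=(s["z_map"]>0)&(W[...,2]>.155)&(W[...,2]<.18)
n,l,st,c=cv2.connectedComponentsWithStats(m.astype(np.uint8))
for i in range(1,n):
    if st[i,4]>200:
        (u,v),r=cv2.minEnclosingCircle(np.argwhere(l==i)[:,::-1].astype(np.float32)); z=np.median(W[l==i][:,2]); print(st[i],c[i],W[l==i].mean(0),z,r,ray(s,u,v,z))
```

```text
[0.53792781 0.00070014 0.24478758] [1.79995144e+02 6.36051961e-02 4.25677080e+00]
[0.61335725 0.00626934 0.38335684]
[ 325  208   47   48 1758] [347.59499431 231.52901024] [ 0.55457373 -0.01304005  0.16644682] 0.1670801669298253 24.185012817382812 [ 0.55487561 -0.01306664  0.16708017]
```

View pics/w1.png

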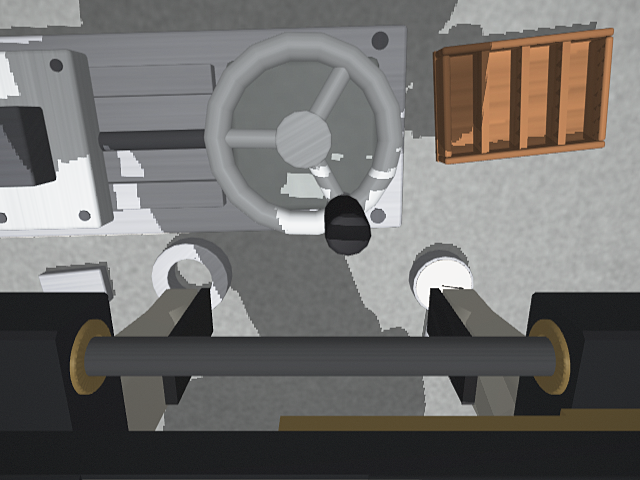

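The wrist view shows the crank top at (348,220), just ahead of the open fingers. The hub is at (303,138) and the tray is well clear. I'll refine the axis from this view.

Run:
```python
from m import *
s=np.load("w1.npy",allow_pickle=True).item(); W=world(s)
k=np.zeros((480,640),bool);k[25:240,200:410]=1;k&=(abs(W[...,2]-.1105)<.007)&(s["z_map"]>0)
p=W[k];d=np.hypot(p[:,0]-.5955,p[:,1]-.014);print(circ(p[d>.045]),k.sum())
cs,_=cv2.findContours(k.astype(np.uint8),0,1)
hub=p[d<.02]; print("hub",len(hub),hub.mean(0))
k2=np.zeros((480,640),np.uint8);k2[100:175,270:336]=k[100:175,270:336]
a=np.array([.5548,-.0131]);o=circ(p[d>.045])[:2];v=a-o;print(np.hypot(*v),np.degrees(np.arctan2(v[1],v[0]))%360)
```

```text
[0.59680905 0.01479108 0.05351106] 18533
hub 2792 [0.5964588  0.01465192 0.11111794]
0.05042492433316409 213.58138571031625
```

Converted, 0.1 m / 0.6 = 0.1667, 0.0156 m / 0.6 = 0.026, -1.4 degrees / 90 = -0.0156.

>>> drive_effector --ticks '{"x": [0.025,0.025,0.025,0.025,0.025,0.025,0.025],"y": [0.026,0.026,0.026,0.026,0.026,0.026,0.026],"z": [0.0167,0.0667,0.1167,0.1667,0.1667,0.1667,0.1667],"yaw": [-0.0156,-0.0156,-0.0156,-0.0156,-0.0156,-0.0156,-0.0156],"aperture": [0.088,0.088,0.088,0.088,0.088,0.088,0.088]}'

```text
clock: 2.78
tool_pos: [0.5551, -0.0124, 0.1469]
orientation: [-180.0, -0.1, 5.8]
force: [0.1, 0.3, 0.3]
opening: 0.0876
gripper_force: 0.0
```

Converted, 0.002 m / 0.6 = 0.0033.

>>> drive_effector --ticks '{"x": [0,0,0,0,0,0,0,0],"y": [0,0,0,0,0,0,0,0],"z": [0.0033,0.0033,0.0033,0.0033,0.0033,0.0033,0.0033,0.0033],"yaw": [0,0,0,0,0,0,0,0],"aperture": [0.0,0.0,0.0,0.0,0.0,0.0,0.0,0.0]}'

```text
clock: 3.78
tool_pos: [0.5542, -0.0131, 0.1434]
orientation: [180.0, 0.0, 5.8]
force: [-1.4, -1.6, 0.1]
opening: 0.0246
gripper_force: 30.0
```

Converted, -0.0749 m / 0.6 = -0.1248, -0.0642 m / 0.6 = -0.107.

>>> drive_effector --ticks '{"x": [-0.0075,-0.0102,-0.0083,-0.0027,0.0075,0.0208,0.0555,0.0555],"y": [-0.02,-0.0377,-0.0567,-0.076,-0.0925,-0.107,-0.1248,-0.1248],"z": [0,0,0,0,0,0,0,0],"yaw": [0,0,0,0,0,0,0,0],"aperture": [0,0,0,0,0,0,0,0]}'

```text
clock: 4.78
tool_pos: [0.5814, 0.0649, 0.1433]
orientation: [179.9, -0.0, 5.8]
force: [3.7, -7.4, -0.9]
opening: 0.0246
gripper_force: 30.0
```

Converted, 0.0641 m / 0.6 = 0.1068, 0.0593 m / 0.6 = 0.0988.

>>> drive_effector --ticks '{"x": [0.0195,0.039,0.0577,0.0743,0.0883,0.0988,0.1068,0.1068],"y": [-0.0017,0,0.0063,0.0165,0.03,0.0462,0.0722,0.0722],"z": [0,0,0,0,0,0,0,0],"yaw": [0,0,0,0,0,0,0,0],"aperture": [0,0,0,0,0,0,0,0]}'

```text
clock: 5.78
tool_pos: [0.6485, 0.0267, 0.1434]
orientation: [180.0, -0.0, 5.7]
force: [-2.5, -2.1, 3.5]
opening: 0.0244
gripper_force: 30.0
```

Converted, 0.012 m / 0.6 = 0.02, 0.0095 m / 0.6 = 0.0158.

>>> drive_effector --ticks '{"x": [0.0005,0.0008,0.0008,0.0007,0.0007,0.0007],"y": [0.0058,0.012,0.0158,0.02,0.02,0.02],"z": [0,0,0,0,0,0],"yaw": [0,0,0,0,0,0],"aperture": [0,0,0,0,0,0]}'

```text
clock: 6.52
tool_pos: [0.6496, 0.02, 0.1433]
orientation: [-179.8, -0.1, 5.8]
force: [-5.6, 15.8, 3.7]
opening: 0.0246
gripper_force: 30.0
```

Run:
```python
from h import *
s=viewer.snapshot("top");cv2.imwrite("pics/t2.png",cv2.resize(s["frame"][190:300,130:360,::-1],None,fx=3.2,fy=3.2,interpolation=cv2.INTER_CUBIC))
```

```text
(no output)
```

View pics/t2.png

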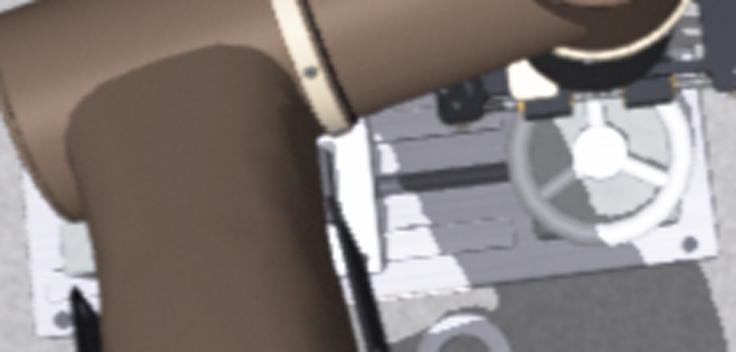

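The wheel is at the stop: the handle stalls at bench angle 0 with about 16 N tangential, against the usual 2–3 N. The picture shows the fingers on the rim at (600,95), the +x side; the arm hides the anvils. Now I'll back it off.

Converted, -0.1039 m / 0.6 = -0.1732, -0.0999 m / 0.6 = -0.1665.

>>> drive_effector --ticks '{"x": [-0.0065,-0.0252,-0.0533,-0.0865,-0.1197,-0.1478,-0.1665,-0.1732],"y": [-0.0412,-0.0693,-0.088,-0.0947,-0.088,-0.0693,-0.0412,-0.008],"z": [0,0,0,0,0,0,0,0],"yaw": [0,0,0,0,0,0,0,0],"aperture": [0,0,0,0,0,0,0,0]}'

```text
clock: 7.58
tool_pos: [0.5458, 0.0104, 0.1435]
orientation: [-179.9, -0.1, 5.8]
force: [8.9, 3.3, -9.4]
opening: 0.0242
gripper_force: 30.0
```

Converted, 0.104 m / 0.6 = 0.1733, 0.1 m / 0.6 = 0.1667.

>>> drive_effector --ticks '{"x": [0.0067,0.0253,0.0535,0.0867,0.1198,0.148,0.1667,0.1733],"y": [0.0332,0.0613,0.08,0.0867,0.08,0.0613,0.0332,0],"z": [0,0,0,0,0,0,0,0],"yaw": [0,0,0,0,0,0,0,0],"aperture": [0,0,0,0,0,0,0,0]}'

```text
clock: 8.57
tool_pos: [0.6496, 0.0208, 0.1433]
orientation: [179.9, 0.1, 5.7]
force: [-7.3, -2.8, 7.2]
opening: 0.0246
gripper_force: 30.0
```

Converted, -0.104 m / 0.6 = -0.1733, -0.1 m / 0.6 = -0.1667.

>>> drive_effector --ticks '{"x": [-0.0067,-0.0253,-0.0535,-0.0867,-0.1198,-0.148,-0.1667,-0.1733],"y": [-0.0332,-0.0613,-0.08,-0.0867,-0.08,-0.0613,-0.0332,0],"z": [0,0,0,0,0,0,0,0],"yaw": [0,0,0,0,0,0,0,0],"aperture": [0,0,0,0,0,0,0,0]}'

```text
clock: 9.57
tool_pos: [0.5457, 0.0114, 0.1435]
orientation: [-179.9, -0.1, 5.8]
force: [8.3, 2.7, -9.4]
opening: 0.0244
gripper_force: 30.0
```

Converted, 0.104 m / 0.6 = 0.1733, 0.1 m / 0.6 = 0.1667.

>>> drive_effector --ticks '{"x": [0.0067,0.0253,0.0535,0.0867,0.1198,0.148,0.1667,0.1733],"y": [0.0332,0.0613,0.08,0.0867,0.08,0.0613,0.0332,0],"z": [0,0,0,0,0,0,0,0],"yaw": [0,0,0,0,0,0,0,0],"aperture": [0,0,0,0,0,0,0,0]}'

```text
clock: 10.58
tool_pos: [0.6496, 0.0212, 0.1433]
orientation: [179.9, 0.1, 5.7]
force: [-7.4, -3.6, 8.6]
opening: 0.0246
gripper_force: 30.0
```

>>> drive_effector --ticks '{"x": [0,0,0,0],"y": [0,0,0,0],"z": [0,0,0,0],"yaw": [0,0,0,0],"aperture": [0,0,0,0]}'

```text
clock: 11.08
tool_pos: [0.6494, 0.0211, 0.1434]
orientation: [-180.0, -0.0, 5.8]
force: [-1.0, 2.4, 0.8]
opening: 0.0241
gripper_force: 30.0
```

Run:
```python
from h import *
s=viewer.snapshot("side"); a=np.load("side.npy",allow_pickle=True).item()
f=lambda q:cv2.resize(q["frame"][115:215,210:310,::-1],None,fx=4,fy=4,interpolation=cv2.INTER_CUBIC)
cv2.imwrite("pics/s2.png",np.hstack([f(a),f(s)]))
o=get_obs();print(o["clock"],o["tool_pos"],np.abs(o["qvel"]).max(),o["gripper_force"])
```

```text
11.125 [0.64938    0.02103226 0.14336109] 0.14964701155589946 30.000206530094147
```

View pics/s2.png

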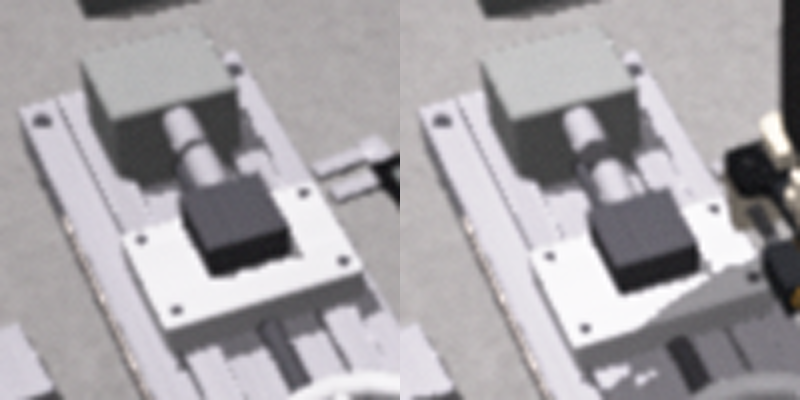

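The side crop shows the anvil gap growing from a thin slit at (188,148) to a clear opening at (592,155). That fits a change from about 6 mm to 20 mm, so I'm handing in.

```bash
python3 -c "
from plant import ctrl, viewer, order, get_obs
print(order.close_job())"
```

```text
the job is handed in; nothing more can be done
None
```

I wound the handwheel to its stop, backed it off two full turns, and handed the job in at about 11 s, still gripping the crank handle at 30 N; the 20 mm gap was only checked by eye in the side view, and no verdict was returned.

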